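# Slide the heating block up the ramp onto the block warmer

### The arm

A 6-joint arm with a two-finger parallel gripper is mounted at the origin on the work surface. World frame = base frame: x ahead of the robot, y to its left, z up, the work surface at z = 0. Lengths are in mm, angles in rad, forces in N, time in s.
With the tool pointing down it reaches from about 350 to 775 mm from the base axis. Payload 7.3 kg.
Tool frame: the origin (TCP) lies midway between the tips of the shut fingers; the grasp point (between the pads) lies 19 mm behind it; z points along the fingers, y is the line along which they close (so a half turn about z gives the same grasp; the last joint's range is limited). The gripper opens to 92 mm and grips with 3 to 60 N. Pads are 19 mm wide; open, the fingers measure 130 mm over their backs; the gripper's body (75 mm by 190 mm) begins 47 mm behind the grasp point.
Start: joints at [-1.29, 0.342, 1.524, -0, 1.275, -0.146], TCP at [217.353, -477.915, 226.741] pointing down, gripper open.
Joint ranges: [-2.53, 2.53], [-0.77, 2.02], [0.04, 2.7], [-1, 4.14], [0.28, 2.66], [-3.11, 3.11]. Speed limits (rad/s): [2.57, 2.57, 3.14, 3.14, 3.14, 3.14].

### API

Orientations are given as [roll, pitch, yaw] about the fixed x, y, z axes, in that order (R = Rz(yaw) Ry(pitch) Rx(roll)).
In Python, from plant import bot gives the robot as it stands.
- The arm moves only by the tool jog_arm, never from a script. Its arguments are lists of equal length, an entry for each row: "dp": the shift along the tool's x, y, z in m, a list of three; "twist": the turn about the tool's z in degrees. A call has 1 to 10 rows; each row shifts and turns the commanded pose from where the row before left it, along the tool's axes as they then stand; what a row does not reach is not made up. A row lasts 1/8 s, in which the tool goes at most 62.5 mm and 10.7 degrees, less where a joint would pass 70% of its speed; a pose out of reach is approached as far as the arm can. A call is refused whole if a number of a shift passes 0.0625 or a number of a turn 10.7, either way. A call with a gripper value outside its range is refused whole. "jaw" is the finger opening in m, from 0 to 0.0918, set as the call begins (left out, the last holds). The fingers move at their own pace and stop on an object; the grip force is fixed at half the most. Time passes only in rows, so rows that do not move let the fingers close. It gives the time, the measured TCP pose, the force, the opening and the grip force at its end, in the units of the state.
- bot.get_obs(): the state, without advancing time (a new reading comes with each control period).
- bot.capture(name): name is "side" or "top" or "wrist"; returns the picture (480x640x3 uint8, blue, green, red); there is no depth.
- bot.camera_params(name): a dict with "fx", "fy", "cx", "cy" (pixels), "R" (3x3) and "t" (3): a world point X has camera coordinates R X + t. Camera axes: x right, y down, z forward; pixel columns grow to the right and rows downward; lengths in mm; the calibration is good to about 2 mm. The wrist camera is an equidistant fisheye: a pixel r from the principal point sees the ray r / f radians off the axis. A picture is of the moment at which its call begins: read the wrist's pose just before it. camera_params takes no time and is no camera call; for the wrist camera it gives the pose at the moment of the call.
- bot.close_job(): hands the job in; it is judged then, once.
Trained networks look in the newest picture that a camera, given by its name, has taken for a name from the list of things; names that differ only in an ending like _2 or _b are one class to them, and where a whole thing is asked for, a point or a joint stands for the part that bears it (a point fixed in the world has none). Each returns a list of dicts, best first, with "confidence" (0 to 1); they miss things now and then, are a little off and sometimes report something else, mostly with a low value. They report only what shows in the picture. A call takes as long as a camera call.
- bot.find_in(camera, label): "bbox" ([centre column, centre row, width, height] in pixels, round what is visible of it).
- bot.masks_of(camera, label): "pixels" (480x640 bool, what is visible of it) and "bbox" ([centre column, centre row, width, height] in pixels, round what is visible of it).
The state is a dict: "time": time; "joint_positions": joint angles; "dq": joint speeds; "tau": joint torques, N m; "tool_pos": TCP position; "tcp_rot": TCP orientation; "contact_force": force on the tool from outside, world axes, zero at the start; "moment": the same for the moment, N m; "grip_width": finger opening in mm; "finger_force": force on a finger pad.
Only numpy, scipy, OpenCV 4.12 (cv2) and the standard library are available. Lean on these libraries where they do the work, as an engineer would, in place of code of your own. Each camera call takes 0.05 s, during which the arm holds its last target. There are 200 camera calls.

### The job

Push the blue heating block up the ramp and fully onto the warmer's flat steel plate, then press it squarely home against the sprung orange pad of the back stop with about 10 N for half a second, never letting the pad take 20 N. Leave it lying flat, square and still touching the pad, and do not disturb the jar, bottle and beaker standing around.

Things in the scene. Friction and masses are not known exactly. Their poses are not given: they have to be found in the camera images.
- block: Blue drilled metal heating block, 90 (its x) x 100 (its y) x 40 mm high, rounded edges, black well mouths on top; about 0.8 kg (hidden, 0.65 to 0.92 kg); too wide to grasp. Loose on the bench before the foot of the ramp. Origin: centre of its underside, z up.
- station: Fixed block warmer: ramp, then level steel plate, both 180 mm wide, no side rails. Origin: bench level under the ramp's crest, mid-width; x points up the ramp and along the plate. The ramp rises straight from bench level at x = -130 mm to 24 mm at x = 0; the plate is 24 mm above the bench, x 0 to 260 mm; then a white box 50 mm high.
- stop: Grey back-stop bracket fixed on the plate; origin at bench level, mid-width of its front face, 190 mm along the station's x; axes as the station. Before it, a hand-set carriage holds an orange pad 120 mm wide, 31 to 61 mm above the bench; the pad's face is 48 to 78 mm before the bracket, where exactly is not measured. The pad is sprung, 5 N per mm, 6 mm travel, and damped.
- jar: White lidded jar, 56 mm diameter, 70 mm high, standing beside the ramp; leave it alone. Origin: centre of its underside.
- amber: Amber bottle, 50 mm diameter, 95 mm high, standing beside the plate; leave it alone. Origin: centre of its underside.
- beaker: Glass beaker, 60 mm diameter, 70 mm high, standing beside the ramp; leave it alone. Origin: centre of its underside.

How it is judged:
By the outcome, as a careful person would: the job done as asked, in the order asked, and still so for the second after the job is handed in, with the robot touching nothing.
It also fails if it takes over 64 s, if anything falls off the work surface, if the arm or the gripper's body presses on something with over 40 N, if the wrist force passes 120 N, or if a joint passes its speed limit or range.

## Working session

There is one attempt and no reset: what is moved stays moved. The work goes in short steps, Python scripts to look and compute and a tool call to move; the robot and the scene stay as the last step left them, time stands still between calls to the robot, and variables do not carry over. Pictures are saved under pics/ and viewed, at most 10 in all, crops included, and the job is handed in when it is done.

Besides the shell and the picture viewer there is one more tool, called after "Call:" in YAML: its name, and indented under it one key for each argument. jog_arm: Moves the arm, as the interface text tells. Its arguments: {"type":"object","properties":{"dp":{"type":"array"},"twist":{"type":"array"},"jaw":{"type":"number"}},"required":["dp","twist"]}

```bash
mkdir -p pics; python3 - <<'E'
from plant import bot
import cv2,numpy as np
o=bot.get_obs();print(o)
for n in("top","side"):
    im=bot.capture(n);cv2.imwrite(f"pics/{n}0.png",im)
    p=bot.camera_params(n);print(n,p)
    for l in("block","station","stop","jar","amber","beaker"):
        print(l,[(np.round(d["bbox"]),round(d["confidence"],2)) for d in bot.find_in(n,l)[:2]])
E
```

```text
{'time': 0.0, 'joint_positions': array([-1.28998026e+00,  3.42690669e-01,  1.52507563e+00, -7.63033203e-06,
        1.27540898e+00, -1.45990684e-01]), 'dq': array([ 2.56890235e-05, -6.17736800e-04, -9.84212548e-04, -1.30725528e-03,
       -8.00831115e-04,  4.61843503e-04]), 'tau': array([ 9.18562073e-04, -4.31243956e+01, -2.44219315e+01,  7.18284328e-02,
        5.60222450e-02, -1.29177570e-04]), 'tool_pos': array([ 217.23190174, -477.46711158,  226.04115536]), 'tcp_rot': array([-3.14002580e+00, -2.23010416e-04,  4.26808807e-01]), 'contact_force': array([ 0.11643365, -0.00276176, -0.62766549]), 'moment': array([ 0.00758385, -0.03420931, -0.04708273]), 'finger_force': 0.0, 'grip_width': 91.77500065470507}
top {'fx': 595.1057228413403, 'fy': 595.1057228413403, 'cx': 324.77892801699556, 'cy': 236.81599667808777, 'R': array([[-0.02068089, -0.99942454,  0.02688644],
       [-0.99215328,  0.01719892, -0.12383885],
       [ 0.12330517, -0.02923657, -0.99193803]]), 't': array([  55.59610388,  626.96035378, 1013.76041209])}
block [(array([459., 352.,  58.,  65.]), 0.84)]
station [(array([255.
[... 202 characters left out ...]
, 0.78)]
beaker [(array([364., 227.,  39.,  37.]), 0.88)]
side {'fx': 443.3807341718325, 'fy': 443.3807341718325, 'cx': 319.8349084232794, 'cy': 240.84618004619023, 'R': array([[-0.8540957 , -0.51969624,  0.02088906],
       [-0.31968981,  0.4928673 , -0.80924672],
       [ 0.41026694, -0.69785216, -0.58709744]]), 't': array([551.90192253, 191.33282702, 471.19389253])}
block []
station [(array([303., 352., 370., 254.]), 0.8), (array([331., 208.,  42.,  50.]), 0.5)]
stop [(array([310., 328., 129., 112.]), 0.78)]
jar [(array([389., 184.,  34.,  50.]), 0.78)]
amber [(array([266., 238.,  34.,  70.]), 0.76)]
beaker [(array([333., 210.,  41.,  50.]), 0.76), (array([311., 328., 127., 114.]), 0.41)]
```

View pics/top0.png

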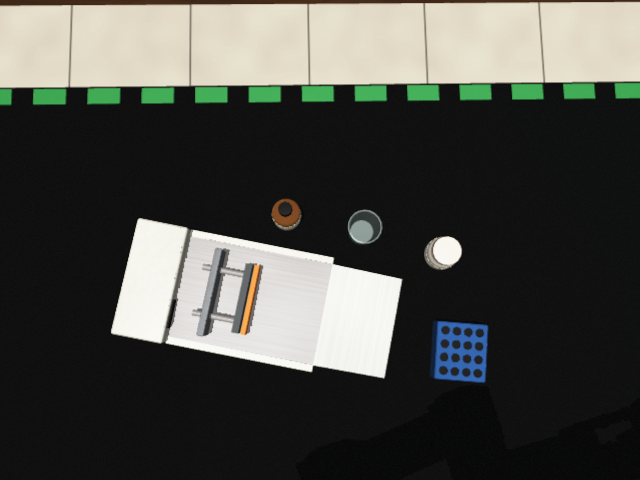

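View pics/side0.png

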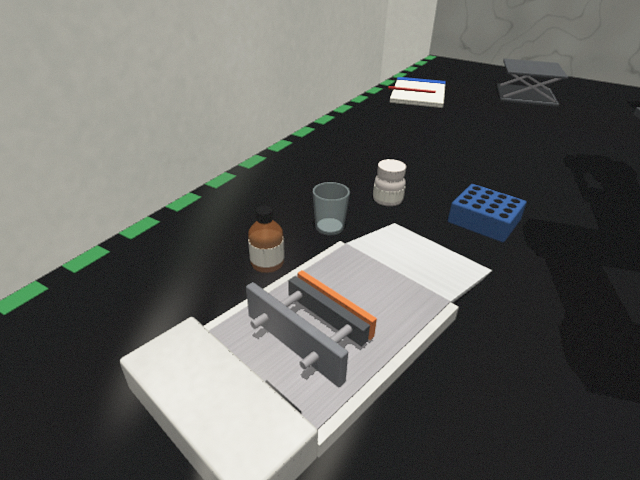

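```bash
cat > h.py <<'E'
import numpy as np,cv2
from scipy.optimize import least_squares
def proj(p,X):
    c=np.atleast_2d(X)@p["R"].T+p["t"]
    return np.c_[p["fx"]*c[:,0]/c[:,2]+p["cx"],p["fy"]*c[:,1]/c[:,2]+p["cy"]]
def place(q,L):
    L=np.atleast_2d(np.array(L,float));c,s=np.cos(q[2]),np.sin(q[2])
    return np.c_[q[0]+c*L[:,0]-s*L[:,1],q[1]+s*L[:,0]+c*L[:,1],L[:,2]]
def fit(obs,q0):  # obs: list of (cam params, local pts, pixels)
    f=lambda q:np.concatenate([(proj(p,place(q,L))-np.array(u)).ravel() for p,L,u in obs])
    r=least_squares(f,q0,loss="soft_l1");return r.x,f(r.x)
def unproj(p,u,z):
    d=p["R"].T@np.array([(u[0]-p["cx"])/p["fx"],(u[1]-p["cy"])/p["fy"],1]);c=-p["R"].T@p["t"]
    return c+d*(z-c[2])/d[2]
def blue(im):
    h=cv2.cvtColor(im,cv2.COLOR_BGR2HSV)
    m=cv2.inRange(h,(100,110,100),(125,255,255));return cv2.morphologyEx(m,cv2.MORPH_CLOSE,np.ones((13,13)))
def orange(im):
    h=cv2.cvtColor(im,cv2.COLOR_BGR2HSV);return cv2.inRange(h,(6,170,130),(20,255,255))
E
python3 - <<'E'
from plant import bot
from h import *
T=bot.camera_params("top");S=bot.camera_params("side")
t=cv2.imread("pics/top0.png")
st=[[-130,-90,0],[-130,90,0],[0,-90,24],[0,90,24]]
q,r=fit([(T,st,[(401.5,278),(385,377.5),(333,258),(313,368)]),(S,st,[(395,224),(491,270),(343,243),(457,306)])],[500,0,1.4])
print("station",q,r.round(1))
m=blue(t);c=max(cv2.findContours(m,0,2)[0],key=cv2.contourArea)
print(cv2.boundingRect(c),cv2.minAreaRect(c))
w=np.array([unproj(T,u,40)[:2] for u in c[:,0]],np.float32)
print("block",cv2.minAreaRect(w))
m=orange(t);ys,xs=np.where(m);print(len(xs),xs.min(),xs.max(),ys.min(),ys.max())
w=np.array([unproj(T,(a,b),61)[:2] for a,b in zip(xs,ys)],np.float32)
c_,s_=np.cos(q[2]),np.sin(q[2]);d=w-q[:2];l=np.c_[d[:,0]*c_+d[:,1]*s_,-d[:,0]*s_+d[:,1]*c_]
print("pad local",np.percentile(l,[0,2,50,98,100],axis=0),np.polyfit(l[:,1],l[:,0],1))
for n,b,h in(("jar",(442,255),35),("amber",(286,214),48),("beaker",(364,227),35)):
    d=unproj(T,b,h)[:2]-q[:2];print(n,d@[c_,s_],d@[-s_,c_])
E
```

```text
station [490.70895105  50.86910625   1.37403669] [-0.8  0.6 -0.4  0.5 -2.   7.   0.  -1.6 -0.8 -1.8  2.  -1.4  3.7 -0.
 -3.6 -5.7]
(434, 321, 54, 62) ((460.781005859375, 351.2854309082031), (51.35266876220703, 58.33716583251953), 3.814074993133545)
block ((424.061279296875, -187.8153533935547), (88.69003295898438, 98.62591552734375), 84.0002212524414)
337 244 295 200 333
pad local [[  76.75106423 -183.29637904]
 [  80.38870766 -175.05718348]
 [ 116.48853724 -143.86599655]
 [ 128.40497214   45.41713818]
 [ 129.14963102   52.47847129]] [  0.16242693 125.92356784]
jar -190.86837597700384 -141.493629225865
amber 93.91891793086742 -162.3112403629385
beaker -45.89628262083784 -166.16938987745525
```

```bash
python3 - <<'E'
import cv2
t=cv2.imread("pics/top0.png")
cv2.imwrite("pics/c1.png",cv2.resize(t[215:405,155:415],None,fx=3,fy=3,interpolation=cv2.INTER_CUBIC))
E
```

```text
(no output)
```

View pics/c1.png

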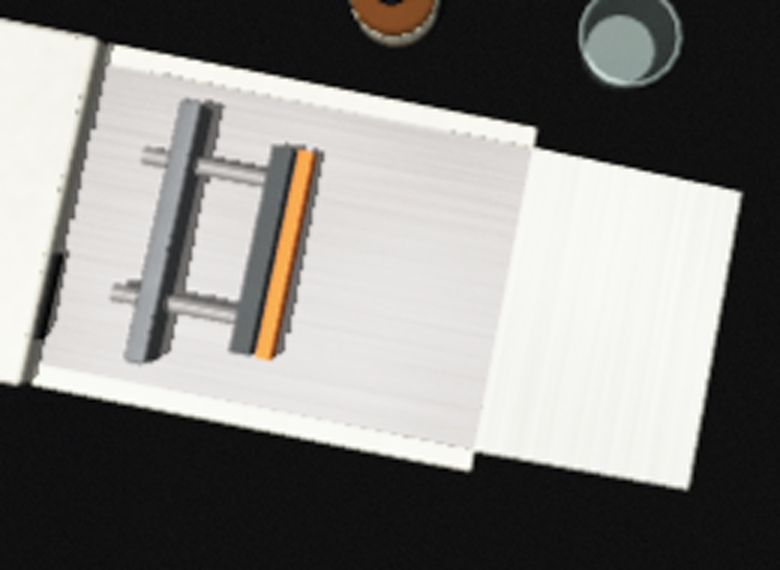

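```bash
python3 - <<'E'
from plant import bot
from h import *
T=bot.camera_params("top")
st=[[-130,-90,0],[-130,90,0],[0,-90,24],[0,90,24]]
q,r=fit([(T,st,[(402,278.7),(384.7,378),(332.3,264.3),(313,365.3)])],[500,0,1.4])
print("station",q,np.degrees(q[2]),r.round(1))
c_,s_=np.cos(q[2]),np.sin(q[2]);A=np.array([[c_,s_],[-s_,c_]])
for u in((259.7,265.3),(245.3,334)): print("pad",A@(unproj(T,u,61)[:2]-q[:2]))
print("block",A@(np.array([424.06,-187.8])-q[:2]),84-np.degrees(q[2]))
t=cv2.imread("pics/top0.png")
for n,b,h in(("jar",(442,255),35),("amber",(286,214),48),("beaker",(364,227),35)):
    print(n,A@(unproj(T,b,h)[:2]-q[:2]))
o=bot.get_obs();print("tcp",A@(o["tool_pos"][:2]-q[:2]),np.degrees(o["tcp_rot"]))
np.save("q.npy",q)
E
```

```text
station [492.18669989  49.45353194   1.36101674] 77.98051513089725 [-0.1  0.1 -0.1 -0.1  0.1 -0.1  0.2  0.1]
pad [122.93487474 -61.38047219]
pad [123.36067279  57.07161086]
block [-246.23918293   17.22644625] 6.0194848691027545
jar [-187.93320342 -142.22652481]
amber [  97.1009889  -159.33456129]
beaker [ -42.65212968 -165.01271861]
tcp [-573.05541927  158.99366831] [1.79992258e+02 2.39559614e-03 2.44527790e+01]
```

```bash
cat > go.py <<'E'
import sys
from plant import bot
from h import *
q=np.load("q.npy");c,s=np.cos(q[2]),np.sin(q[2]);B=np.array([[c,-s],[s,c]])
o=bot.get_obs();p=o["tool_pos"];yaw=o["tcp_rot"][2]
st=B.T@(p[:2]-q[:2]);F=B.T@o["contact_force"][:2]
print("t%.2f st"%o["time"],st.round(1),"z%.1f"%p[2],"yawrel %.2f"%np.degrees(yaw-q[2]),"F",F.round(1),"Fz %.1f"%o["contact_force"][2],"M",o["moment"].round(2),"rp",np.degrees(o["tcp_rot"][:2]).round(2))
if len(sys.argv)>1:
    x,y,z=map(float,sys.argv[1:4]);d=np.r_[B@[x,y]+q[:2]-p[:2],z-p[2]]
    print("dp mm",np.array([d@[np.cos(yaw),np.sin(yaw),0],d@[np.sin(yaw),-np.cos(yaw),0],-d[2]]).round(1))
E
python3 go.py -246 110 120
```

```text
t0.70 st [-573.1  159. ] z226.8 yawrel -53.53 F [-1.1 -0.5] Fz -0.7 M [-0.02 -0.03 -0.01] rp [179.99   0.  ]
dp mm [ 233.8 -233.9  106.8]
```

Call:
jog_arm:
  dp:
    - [0.039,-0.039,0.0178]
    - [0.039,-0.039,0.0178]
    - [0.039,-0.039,0.0178]
    - [0.039,-0.039,0.0178]
    - [0.039,-0.039,0.0178]
    - [0.039,-0.039,0.0178]
    - [0,0,0]
    - [0,0,0]
    - [0,0,0]
    - [0,0,0]
  twist: [0,0,0,0,0,0,9.12,9.12,9.12,9.11]
  jaw: 0.045

```text
time: 1.95
tool_pos: [333.7, -168.1, 120.1]
tcp_rot: [3.141, -0.0, -0.215]
contact_force: [-0.3, 0.5, 0.3]
grip_width: 44.9
finger_force: 0.0
```

```bash
python3 go.py -246 100 12
```

```text
t1.95 st [-245.8  109.7] z120.1 yawrel -90.28 F [0.4 0.4] Fz 0.3 M [-0.02  0.03  0.04] rp [ 1.7998e+02 -3.0000e-02]
dp mm [  9.7   0.2 108.1]
```

Call:
jog_arm:
  dp:
    - [0,0,0.036]
    - [0,0,0.036]
    - [0,0,0.036]
    - [0.006,0,0]
    - [0.006,0,0]
    - [0.006,0,0]
    - [0.006,0,0]
    - [0.005,0,0]
    - [0.004,0,0]
    - [0.004,0,0]
  twist: [-0.28,0,0,0,0,0,0,0,0,0]

```text
time: 3.2
tool_pos: [367.8, -173.9, 11.7]
tcp_rot: [-3.139, 0.005, -0.204]
contact_force: [-4.8, 3.7, 4.4]
grip_width: 44.7
finger_force: 3.1
```

```bash
python3 go.py -246 59.5 12
```

```text
t3.20 st [-244.4   75.2] z11.7 yawrel -89.67 F [2.7 5.4] Fz 4.4 M [0.83 0.8  0.24] rp [-179.88    0.29]
dp mm [15.7  1.7 -0.3]
```

Call:
jog_arm:
  dp:
    - [0.004,0,0]
    - [0.004,0,0]
    - [0.004,0,0]
    - [0.003,0,0]
    - [0,0,0]
  twist: [0,0,0,0,0]

```text
time: 3.82
tool_pos: [384.8, -178.7, 11.9]
tcp_rot: [3.141, -0.0, -0.205]
contact_force: [-2.8, 1.3, -0.2]
grip_width: 44.8
finger_force: 0.8
```

```bash
cat > look.py <<'E'
from plant import bot
from h import *
import sys
q=np.load("q.npy");c,s=np.cos(q[2]),np.sin(q[2]);A=np.array([[c,s],[-s,c]])
z=float(sys.argv[2]);T=bot.camera_params("top");t=bot.capture("top");cv2.imwrite(f"pics/{sys.argv[1]}.png",t)
m=blue(t);k=max(cv2.findContours(m,0,2)[0],key=cv2.contourArea)
w=np.array([A@(unproj(T,u,z)[:2]-q[:2]) for u in k[:,0]],np.float32)
print("block",cv2.minAreaRect(w),w.min(0),w.max(0))
E
python3 go.py;python3 look.py t1 40
```

```text
t3.83 st [-245.6   57.5] z11.9 yawrel -89.71 F [0.7 3. ] Fz -0.2 M [0.27 0.26 0.05] rp [ 1.7999e+02 -3.0000e-02]
block ((-250.5324249267578, -25.253509521484375), (88.53475952148438, 56.902164459228516), 0.5849741101264954) [-294.78464   -53.711773] [-206.14928      3.6385992]
```

Call:
jog_arm:
  dp:
    - [-0.01,0,0]
    - [-0.02,0,0]
    - [0,0,-0.05]
    - [0,-0.045,-0.04]
    - [0.04,-0.045,0]
    - [0.047,0,0]
  twist: [0,0,0,0,0,0]

```text
time: 4.62
tool_pos: [459.8, -99.8, 103.4]
tcp_rot: [3.141, -0.003, -0.201]
contact_force: [1.0, -0.8, -0.9]
grip_width: 44.9
finger_force: 0.0
```

Call:
jog_arm:
  dp:
    - [0,0,0]
    - [0,0,0]
    - [0,0,0]
    - [0,0,0]
    - [0,0,0]
    - [0,0,0]
    - [0,0,0]
    - [0,0,0]
    - [0,0,0]
    - [0,0,0]
  twist: [-10,-10,-10,-10,-10,-10,-10,-10,-9.8,0]

```text
time: 5.88
tool_pos: [458.5, -102.3, 102.1]
tcp_rot: [3.14, 0.0, 1.361]
contact_force: [-0.3, 0.7, 0.4]
grip_width: 45.3
finger_force: 0.0
```

```bash
python3 go.py -335 -1 12;python3 look.py t2 40
```

```text
t5.88 st [-155.5    1.3] z102.1 yawrel -0.02 F [0.7 0.4] Fz 0.4 M [-0.03 -0.1   0.02] rp [1.7993e+02 1.0000e-02]
dp mm [-179.5    2.4   90.1]Traceback (most recent call last):
  File "look.py", line 6, in <module>
    m=blue(t);k=max(cv2.findContours(m,0,2)[0],key=cv2.contourArea)
                ~~~^^^^^^^^^^^^^^^^^^^^^^^^^^^^^^^^^^^^^^^^^^^^^^^^
ValueError: max() iterable argument is empty
```

Call:
jog_arm:
  dp:
    - [-0.045,0,0]
    - [-0.05,0,0]
    - [-0.05,0,0]
    - [-0.04,0,0]
    - [0,0,0]
    - [0,0,0]
  twist: [0,0,0,0,0,0]

```text
time: 6.68
tool_pos: [420.0, -282.6, 101.8]
tcp_rot: [-3.141, -0.0, 1.36]
contact_force: [-0.6, 0.2, 0.5]
grip_width: 45.0
finger_force: 0.0
```

```bash
python3 go.py -335 -1 12;python3 look.py t2 40
```

```text
t6.67 st [-339.8    1.4] z101.8 yawrel -0.05 F [0.1 0.6] Fz 0.5 M [-0.01 -0.09 -0.03] rp [-1.7998e+02 -3.0000e-02]
dp mm [ 4.8  2.4 89.8]
block ((-250.61444091796875, -4.188209533691406), (88.5833969116211, 98.7503662109375), 0.3072584569454193) [-294.78464   -53.711773] [-206.14928    45.221325]
```

View pics/t2.png

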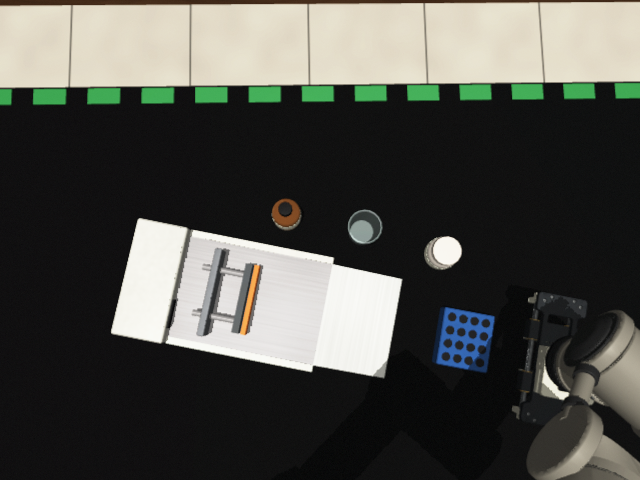

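Call:
jog_arm:
  dp:
    - [0,0.0054,0.03]
    - [0,0,0.03]
    - [0,0,0.03]
    - [0.01,0,0]
    - [0.01,0,0]
    - [0.006,0,0]
    - [0.003,0,0]
    - [0.003,0,0]
    - [0.004,0,0]
    - [0.004,0,0]
  twist: [0,0,0,0,0,0,0,0,0,0]

```text
time: 7.98
tool_pos: [434.4, -246.5, 12.5]
tcp_rot: [3.139, 0.002, 1.362]
contact_force: [-1.3, -5.4, 2.1]
grip_width: 45.1
finger_force: 2.7
```

```bash
python3 go.py -225 0 12
```

```text
t7.97 st [-301.5   -5.1] z12.5 yawrel 0.07 F [-5.5  0.1] Fz 2.1 M [-0.81  0.23  0.03] rp [1.7988e+02 1.3000e-01]
dp mm [76.5 -5.   0.5]
```

Call:
jog_arm:
  dp:
    - [0.005,-0.0003,0]
    - [0.005,-0.0004,0]
    - [0.005,-0.0004,0]
    - [0.005,-0.0004,0]
    - [0.005,-0.0004,0]
    - [0.005,-0.0004,0]
    - [0.005,-0.0004,0]
    - [0.005,-0.0004,0]
    - [0.005,-0.0004,0]
    - [0.005,-0.0004,0]
  twist: [0,0,0,0,0,0,0,0,0,0]

```text
time: 9.22
tool_pos: [441.1, -196.7, 12.5]
tcp_rot: [3.139, 0.002, 1.362]
contact_force: [-0.6, -6.0, 1.8]
grip_width: 44.9
finger_force: 2.7
```

```bash
python3 go.py -225 0 12; python3 look.py t3 40
```

```text
t9.22 st [-251.4   -1.3] z12.5 yawrel 0.06 F [-6.  -0.7] Fz 1.8 M [-0.79  0.11 -0.06] rp [1.7985e+02 1.1000e-01]
dp mm [26.4 -1.3  0.5]
block ((-180.3148651123047, -4.410152435302734), (91.77657318115234, 62.38653564453125), 89.82549285888672) [-211.6358    -50.335506] [-149.25024    41.510555]
```

Call:
jog_arm:
  dp:
    - [0.005,-0.0003,0]
    - [0.005,-0.0003,0]
    - [0.005,0,0]
    - [0.004,0,0]
    - [0.004,0,0]
    - [0.004,0,0]
    - [0.005,0,0]
    - [0.005,0,0]
    - [0.005,0,0]
    - [0.005,0,0]
  twist: [0,0,0,0,0,0,0,0,0,0]

```text
time: 10.52
tool_pos: [450.1, -150.6, 12.4]
tcp_rot: [3.14, 0.002, 1.362]
contact_force: [-1.6, -7.4, 1.5]
grip_width: 44.9
finger_force: 3.6
```

```bash
python3 go.py -150 0 12; python3 look.py t4 48
```

```text
t10.53 st [-204.4   -0.5] z12.4 yawrel 0.06 F [-7.5  0.1] Fz 1.5 M [-1.1   0.13 -0.03] rp [1.7988e+02 1.0000e-01]
dp mm [54.4 -0.4  0.4]
block ((-134.05035400390625, -0.4853019714355469), (63.86289978027344, 97.45065307617188), 0.035872481763362885) [-165.98044   -49.205723] [-102.09679    48.228806]
```

Call:
jog_arm:
  dp:
    - [0.0055,0,0]
    - [0.0055,0,0]
    - [0.0055,0,0]
    - [0.0055,0,0]
    - [0.0055,0,0]
    - [0.0055,0,0]
    - [0.0055,0,0]
    - [0.0055,0,0]
    - [0.0055,0,0]
    - [0.0055,0,-0.001]
  twist: [0,0,0,0,0,0,0,0,0,0]

```text
time: 11.82
tool_pos: [460.6, -95.7, 12.7]
tcp_rot: [-3.141, 0.0, 1.362]
contact_force: [-0.6, -3.3, -2.3]
grip_width: 44.9
finger_force: 2.1
```

```bash
python3 go.py -95 0 20; python3 look.py t5 55
```

```text
t11.82 st [-148.6    0.6] z12.7 yawrel 0.06 F [-3.3 -0.1] Fz -2.3 M [-0.68  0.01 -0.09] rp [-1.7997e+02  2.0000e-02]
dp mm [53.6  0.7 -7.3]
block ((-77.77001953125, 1.1062278747558594), (73.30191040039062, 98.20328521728516), 0.03118981048464775) [-114.430664  -47.984062] [-41.102524  50.218857]
```

Call:
jog_arm:
  dp:
    - [0.0055,0.0001,-0.001]
    - [0.0055,0.0001,-0.001]
    - [0.0055,0.0001,-0.001]
    - [0.0055,0.0001,-0.001]
    - [0.0055,0.0001,-0.001]
    - [0.0055,0.0001,-0.001]
    - [0.0055,0.0001,-0.001]
    - [0.0055,0.0001,-0.001]
    - [0.0055,0.0001,-0.001]
    - [0.0055,0.0001,-0.001]
  twist: [0,0,0,0,0,0,0,0,0,0]

```text
time: 13.12
tool_pos: [473.0, -42.2, 22.9]
tcp_rot: [-3.141, 0.001, 1.363]
contact_force: [-1.0, -6.9, -1.0]
grip_width: 45.1
finger_force: 3.1
```

```bash
python3 go.py -45 0 28; python3 look.py t6 60
```

```text
t13.12 st [-93.7  -0.3] z22.9 yawrel 0.09 F [-6.9 -0.5] Fz -1.0 M [-0.97  0.14  0.05] rp [-1.7997e+02  5.0000e-02]
dp mm [48.7 -0.2 -5.1]
block ((-18.847246170043945, 0.05646514892578125), (62.008785247802734, 98.44493865966797), 0.10008005052804947) [-49.93535  -49.133854] [12.088586 49.299572]
```

Call:
jog_arm:
  dp:
    - [0.005,0,-0.0007]
    - [0.005,0,-0.0007]
    - [0.005,0,-0.0008]
    - [0.005,0,-0.0008]
    - [0.004,0,-0.0008]
    - [0.004,0,-0.0007]
    - [0.004,0,-0.0007]
    - [0.004,0,-0.0007]
    - [0.004,0,-0.0007]
    - [0.004,0,-0.0007]
  twist: [0,0,0,0,0,0,0,0,0,0]

```text
time: 14.42
tool_pos: [483.1, -1.0, 31.7]
tcp_rot: [3.139, 0.003, 1.363]
contact_force: [0.3, 0.4, 0.7]
grip_width: 45.1
finger_force: 0.0
```

Call:
jog_arm:
  dp:
    - [0.004,0,-0.0008]
    - [0.004,0,-0.0008]
    - [0.004,0,-0.0008]
    - [0.004,0,-0.0008]
    - [0.004,0,-0.0008]
    - [0.004,0,-0.0008]
    - [0.004,0,-0.0008]
    - [0.004,0,-0.0008]
    - [0.004,0,0]
    - [0.004,0,0]
  twist: [0,0,0,0,0,0,0,0,0,0]

```text
time: 15.68
tool_pos: [490.7, 40.5, 36.7]
tcp_rot: [3.141, 0.0, 1.363]
contact_force: [-0.5, -4.3, -0.0]
grip_width: 45.1
finger_force: 2.2
```

```bash
python3 go.py 10 0 38; python3 look.py t7 64
```

```text
t15.68 st [-9.1 -0.4] z36.7 yawrel 0.09 F [-4.3 -0.4] Fz -0.0 M [-0.7   0.15 -0.04] rp [1.7998e+02 1.0000e-02]
dp mm [19.1 -0.4 -1.3]
block ((80.03986358642578, -0.5911369323730469), (23.965490341186523, 98.23149871826172), 1.1270198822021484) [ 67.09999  -49.789127] [91.39599  48.513676]
```

Call:
jog_arm:
  dp:
    - [0.003,0,0]
    - [0.003,0,0]
    - [0.003,0,0]
    - [0.003,0,0]
    - [0.003,0,0]
    - [0.003,0,0]
    - [0.002,0,0]
    - [0.002,0,0]
    - [0.002,0,0]
    - [0.001,0,0]
  twist: [0,0,0,0,0,0,0,0,0,0]

```text
time: 16.98
tool_pos: [495.9, 64.7, 36.7]
tcp_rot: [3.141, 0.0, 1.362]
contact_force: [-1.3, -4.9, 1.0]
grip_width: 45.2
finger_force: 2.7
```

```bash
python3 go.py; python3 look.py t8 64; python3 -c "
import cv2
a=cv2.imread('pics/t8.png')[220:390,180:420];from plant import bot;b=bot.capture('side')[180:380,220:500];cv2.imwrite('pics/v8.png',cv2.hconcat([cv2.resize(a,(400,283)),cv2.resize(b,(400,283))]))"
```

```text
t16.98 st [15.7 -0.4] z36.7 yawrel 0.08 F [-5.1  0.2] Fz 1.0 M [-0.85  0.06 -0.04] rp [1.7998e+02 1.0000e-02]
block ((110.22551727294922, -0.6129493713378906), (13.536742210388184, 97.97022247314453), 0.3853960931301117) [103.12985  -49.640274] [117.1001   48.33664]
```

View pics/v8.png

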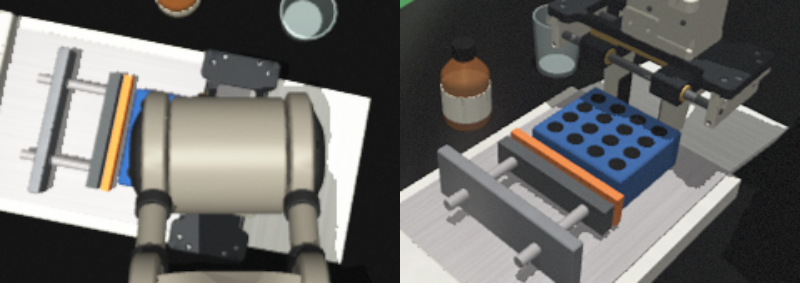

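Call:
jog_arm:
  dp:
    - [0.001,0,0]
    - [0.001,0,0]
    - [0.001,0,0]
    - [0,0,0]
  twist: [0,0,0,0]

```text
time: 17.58
tool_pos: [496.5, 67.6, 36.7]
tcp_rot: [3.141, 0.0, 1.362]
contact_force: [-1.1, -4.5, 1.9]
grip_width: 45.3
finger_force: 2.5
```

```bash
python3 go.py
```

```text
t17.57 st [18.7 -0.4] z36.7 yawrel 0.08 F [-4.7  0.1] Fz 1.9 M [-0.8   0.1   0.02] rp [1.7998e+02 1.0000e-02]
```

Call:
jog_arm:
  dp:
    - [0.0005,0,0]
    - [0.0005,0,0]
    - [0.0005,0,0]
    - [0.0005,0,0]
  twist: [0,0,0,0]

```text
time: 18.08
tool_pos: [496.9, 69.5, 36.7]
tcp_rot: [3.141, 0.0, 1.362]
contact_force: [-1.9, -5.4, 0.8]
grip_width: 44.9
finger_force: 2.9
```

```bash
python3 go.py
```

```text
t18.07 st [20.5 -0.4] z36.7 yawrel 0.08 F [-5.7  0.7] Fz 0.8 M [-0.88  0.09 -0.05] rp [1.7998e+02 2.0000e-02]
```

Call:
jog_arm:
  dp:
    - [0.0005,0,0]
    - [0.0005,0,0]
  twist: [0,0]

```text
time: 18.32
tool_pos: [497.1, 70.5, 36.8]
tcp_rot: [3.141, 0.0, 1.362]
contact_force: [-0.1, -5.7, 2.0]
grip_width: 45.2
finger_force: 2.9
```

Call:
jog_arm:
  dp:
    - [0.0005,0,0]
    - [0.0005,0,0]
  twist: [0,0]

```text
time: 18.58
tool_pos: [497.3, 71.4, 36.8]
tcp_rot: [3.141, 0.0, 1.362]
contact_force: [-2.1, -6.1, 2.2]
grip_width: 45.0
finger_force: 3.3
```

Call:
jog_arm:
  dp:
    - [0.0005,0,0]
    - [0.0005,0,0]
  twist: [0,0]

```text
time: 18.82
tool_pos: [497.4, 72.0, 36.8]
tcp_rot: [3.141, 0.001, 1.362]
contact_force: [-1.4, -8.9, 2.9]
grip_width: 45.4
finger_force: 4.5
```

Call:
jog_arm:
  dp:
    - [0.0005,0,0]
    - [0.0005,0,0]
  twist: [0,0]

```text
time: 19.08
tool_pos: [497.5, 72.6, 36.8]
tcp_rot: [-3.142, 0.001, 1.362]
contact_force: [-3.2, -10.4, 2.9]
grip_width: 45.3
finger_force: 5.7
```

Call:
jog_arm:
  dp:
    - [0.0003,0,0]
    - [0,0,0]
  twist: [0,0]

```text
time: 19.32
tool_pos: [497.5, 72.8, 36.8]
tcp_rot: [-3.142, 0.002, 1.362]
contact_force: [-2.6, -10.0, 3.4]
grip_width: 45.2
finger_force: 5.6
```

```bash
python3 go.py
```

```text
t19.32 st [23.9 -0.4] z36.8 yawrel 0.06 F [-10.4   0.5] Fz 3.4 M [-1.73  0.15 -0.26] rp [-1.8e+02  9.0e-02]
```

Call:
jog_arm:
  dp:
    - [0.0004,0,0]
    - [0.0004,0,0]
    - [0.0003,0,0]
    - [0,0,0]
  twist: [0,0,0,0]

```text
time: 19.82
tool_pos: [497.6, 73.4, 36.8]
tcp_rot: [-3.141, 0.002, 1.362]
contact_force: [-3.2, -13.0, 3.5]
grip_width: 45.0
finger_force: 7.0
```

```bash
python3 go.py
```

```text
t19.82 st [24.6 -0.3] z36.8 yawrel 0.05 F [-13.3   0.4] Fz 3.5 M [-2.2   0.21 -0.45] rp [-1.7998e+02  1.2000e-01]
```

Call:
jog_arm:
  dp:
    - [0.0004,0,0]
    - [0.0004,0,0]
    - [0,0,0]
  twist: [0,0,0]

```text
time: 20.2
tool_pos: [497.7, 73.8, 36.8]
tcp_rot: [-3.141, 0.003, 1.362]
contact_force: [-3.7, -15.4, 4.1]
grip_width: 45.0
finger_force: 7.9
```

```bash
python3 go.py
```

```text
t20.20 st [25.  -0.3] z36.8 yawrel 0.04 F [-15.8   0.4] Fz 4.1 M [-2.41  0.31 -0.44] rp [-1.7997e+02  1.5000e-01]
```

Call:
jog_arm:
  dp:
    - [0,0,0]
    - [0,0,0]
    - [0,0,0]
    - [0,0,0]
    - [0,0,0]
    - [0,0,0]
    - [0,0,0]
  twist: [0,0,0,0,0,0,0]

```text
time: 21.08
tool_pos: [497.7, 73.9, 36.8]
tcp_rot: [-3.141, 0.003, 1.362]
contact_force: [-3.6, -14.8, 4.8]
grip_width: 44.9
finger_force: 7.9
```

```bash
python3 go.py
```

```text
t21.07 st [25.  -0.3] z36.8 yawrel 0.04 F [-15.2   0.4] Fz 4.8 M [-2.46  0.35 -0.42] rp [-1.7997e+02  1.5000e-01]
```

Call:
jog_arm:
  dp:
    - [-0.0004,0,0]
    - [-0.0004,0,0]
    - [-0.0004,0,0]
    - [-0.0004,0,0]
    - [-0.0004,0,0]
    - [-0.0004,0,0]
    - [-0.0004,0,0]
    - [-0.0004,0,0]
    - [-0.0004,0,0]
    - [-0.0004,0,0]
  twist: [0,0,0,0,0,0,0,0,0,0]

```text
time: 22.32
tool_pos: [497.4, 72.2, 36.5]
tcp_rot: [3.141, -0.0, 1.363]
contact_force: [0.1, -0.3, -0.7]
grip_width: 45.0
finger_force: 0.1
```

```bash
python3 go.py
```

```text
t22.32 st [23.3 -0.3] z36.5 yawrel 0.09 F [-0.2 -0.2] Fz -0.7 M [-0.05 -0.08 -0.03] rp [ 1.7999e+02 -2.0000e-02]
```

Call:
jog_arm:
  dp:
    - [-0.002,0,0]
    - [-0.01,0,0]
    - [-0.04,0,0]
    - [-0.05,0,-0.03]
    - [-0.05,0,-0.03]
    - [-0.05,0,-0.03]
    - [-0.05,0,-0.02]
    - [0,0,0]
    - [0,0,0]
  twist: [0,0,0,0,0,0,0,0,0]

```text
time: 23.45
tool_pos: [444.6, -174.4, 146.2]
tcp_rot: [-3.141, -0.001, 1.361]
contact_force: [0.9, 0.2, -0.0]
grip_width: 44.9
finger_force: 0.0
```

```bash
python3 go.py; python3 look.py t9 64; python3 -c "
import cv2
a=cv2.imread('pics/t9.png')[190:400,150:480];from plant import bot;b=bot.capture('side')[150:380,220:500];cv2.imwrite('pics/v9.png',cv2.hconcat([cv2.resize(a,(400,283)),cv2.resize(b,(400,283))]))"
```

```text
t23.45 st [-228.9   -0. ] z146.2 yawrel 0.03 F [ 0.4 -0.8] Fz -0.0 M [-0.02 -0.03  0.03] rp [-1.7995e+02 -4.0000e-02]
block ((79.68629455566406, -0.4593658447265625), (98.668212890625, 87.83380889892578), 89.7001724243164) [ 35.533043 -49.756268] [123.71648  49.00527]
```

View pics/v9.png

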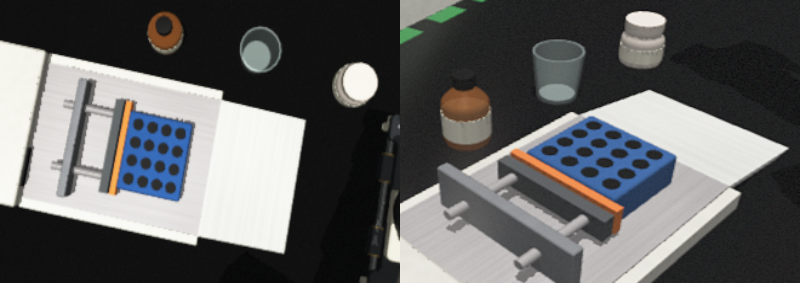

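The block lies flat and square (0.3° off). Its front edge is against the pad, and the jar, bottle and beaker have not moved, so I'm handing in.

```bash
python3 -c "
from plant import bot
print(bot.close_job())"
```

```text
the job is handed in; nothing more can be done
None
```

The job is handed in at about 24 s: the block lies flat on the plate, square to about 0.3° and touching the pad, after a press of about 10 N (wrist force less sliding friction, not measured at the pad) held for over 0.8 s, with the jar, bottle and beaker undisturbed.

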